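# Level the chocolate mould plate with a wedge

## Task

Take the blue wedge by its handle and slide it, thin end first, along the worktop and under the middle of the sagging front lip of the mould plate until the lip comes up snug beneath both red height stops: lightly bearing on them, not jammed. Then let go of the wedge and leave it there holding the plate up; move the plate with the wedge only, and leave everything else where it is.

Things in the scene. Friction and masses are not known exactly. Their poses are not given: they have to be found in the camera images.
- wedge_grip (a point): Middle of the upright handle of the loose blue wedge (140 g): 46 mm above the flat sole, handle top at 64 mm. Handle 26 mm along the wedge (x), 24 mm across (y), free above 33 mm. x points to the thin end, z up. The ramp starts 13 mm ahead of this point, 32.75 mm high, and falls evenly over 115 mm to 4 mm at the tip. Wedge 40 mm wide. Tip 128 mm ahead of this point.
- wedge_tip (a point): Middle of the blue wedge's thin end, on the sole; x points ahead out of the tip, z up. 128 mm ahead of wedge_grip and 46 mm below it.
- mouth (a point): Fixed point of the steel stand carrying the plate: on the worktop, vertically under the foremost line of the plate's front lip, midway between the stand's sides. x points under the plate, the way to slide the wedge; y left along the lip. Under the lip it is free for 65 mm either side of this point and 150 mm inward. Side rails 112 to 126 mm to either side.
- plate: Loose aluminium plate, 180 mm deep (x, away from the lip), 220 wide (y), 8 thick, bar mould on its rear; 0.6 to 0.93 kg. Origin: centre of underside. Its rear lies on a fixed bar, its front sags on low rests. The lip is a round edge of 4 mm radius, 90 mm ahead (-x) of the origin, its underside about 11 mm over the worktop before the work. About half the weight bears on what lifts the lip.
- lip (a point): Middle of the plate's front lip, on its top side (8 mm above its underside).
- lip_left (a point): Top of the plate's front lip 100 mm to the left (+y) of its middle, under the left red stop.
- lip_right (a point): Top of the plate's front lip 100 mm to the right (-y) of its middle, under the right red stop.
- stops: Two fixed red height stops over the last 13 mm of each end of the lip, on posts 47 mm high beside the stand, set anew each time: undersides 27.5 to 32.5 mm over the worktop. Origin on the worktop (within 2.5 mm) at the stand's centre, 94 mm behind mouth; axes as mouth's. Delicate: the plate should press on them with 2 to 8 N in all, never over 15 N. Find them by feel.
- stop_mark (a point): Point midway between the red stops, at the height of their undersides. With the sole kept flat on the worktop (neither lifted nor pressed hard), the push on the wedge is steady until the lip touches; then the press on the stops grows by 5 to 10 N per mm of wedge travel, the push by 1 to 2 N per N of press. The wedge holds by friction when let go. Measured heights are too inexact to stop on.
- spare: Loose grey wedge of the same outline but much thinner (13 mm at its thick end): too thin for this job, to be left alone. Origin on the sole at mid-length of the ramp.
- bowl: Loose white bowl, 170 mm across, 85 mm high, to be left alone; origin under its centre.
- palette: Loose spatula, 240 mm long, lying flat, to be left alone.
- jar: Loose jar with a black lid, 64 mm across, 90 mm high, to be left alone; origin under its centre.
- cup: Loose steel cup, 72 mm across, 80 mm high, to be left alone; origin under its centre.
- brush: Loose brush, 200 mm long, lying flat, to be left alone.
- shaker: Loose can, 56 mm across, 130 mm high, to be left alone; origin under its centre.
Mind the look-alikes: they are no part of the job. Leave any turquoise look-alike of the part that bears wedge_grip alone.

How it is judged (in metres and radians):
On the way, in this order (a step that is already met when the one before it is completed fails the run):
1. the tip of the wedge is under the lip, between the rests, with the plate still down (x of wedge_tip in the frame of mouth between 0.005 and 0.06 m and y of wedge_tip in the frame of mouth between -0.04 and 0.04 m and height (world z) of wedge_tip below 0.008 m and contact force between plate and stops below 0.3 N), for 0.1 s.
2. the wedge has raised the lip against the stops (contact force between plate and stops above 1.5 N and contact force between wedge and plate above 1.5 N), for 0.1 s.
At the end, for the whole second after the job is handed in: The blue wedge stands on the worktop under the middle of the lip (tip within 40 mm of the middle and at least 40 mm in), let go and at rest, and carries the plate; both ends of the lip are within 2 mm of the undersides of the red stops and the plate presses on the stops with 1.5 to 10 N in all (all of step 2 and contact force between plate and stops below 10 N and z of each of lip_left, lip_right in the frame of stop_mark above -0.002 m and height (world z) of wedge_tip below 0.004 m and linear speed of each of wedge, plate below 0.01 m/s and x of wedge_tip in the frame of mouth above 0.04 m and y of wedge_tip in the frame of mouth between -0.04 and 0.04 m); the robot touches nothing.
It fails at once if the plate presses on the stops with more than 16 N (contact force between plate and stops above 16 N).
It fails at once if the robot pushes on the plate itself (contact force between any of the arm, the fingers and plate above 2 N).
It fails at once if a bystander is moved by more than 30 mm (distance of any of spare, bowl, palette, jar, cup, brush, shaker from where it was at the start of the episode above 0.03 m).
It also fails if it takes over 61 s, if anything falls off the work surface, if the arm or the gripper's body presses on something with over 40 N, if the wrist force passes 120 N, or if a joint passes its speed limit or range.

## Robot

A 6-joint arm with a two-finger parallel gripper is mounted at the origin on the work surface. World frame = base frame: x ahead of the robot, y to its left, z up, the work surface at z = 0. Lengths are in m, angles in degrees, forces in N, time in s.
With the tool pointing down it reaches from about 0.35 to 0.85 m from the base axis. Payload 8.1 kg.
Tool frame: the origin (TCP) lies midway between the tips of the shut fingers; the grasp point (between the pads) lies 19 mm behind it; z points along the fingers, y is the line along which they close (so a half turn about z gives the same grasp; the last joint's range is limited). The gripper opens to 85 mm and grips with 20 to 120 N. Pads are 22 mm wide; open, the fingers measure 114 mm over their backs; the gripper's body (76 mm by 85 mm) begins 54 mm behind the grasp point. The pads swing forward as they close: fully open they stand 13 mm farther back than shut.
Start: joints at [66.669, 7.471, 85.268, -0, 87.261, -4.893], TCP at [0.19, 0.569, 0.231] pointing down, gripper open.
Joint ranges: [-169.43, 169.43], [-51.17, 129.36], [1.28, 143.12], [-76.62, 256.62], [0, 156.53], [-152.29, 152.29]. Speed limits (degrees/s): [136.94, 136.94, 159.86, 180, 180, 180].

## Interface

Orientations are given as a 3x3 rotation matrix whose columns are the frame's x, y, z axes.
In Python, from rig import bot gives the robot as it stands.
- The arm moves only by the tool send_rows, never from a script. Its argument "increments" is a list that holds one entry, the list of rows, each a list of 4 numbers: the shift along the tool's x, y, z in units of 30 mm (1.0 is 30 mm), then the turn about the tool's z in units of 8 degrees (1.0 is 8 degrees). In form: [[[dx, dy, dz, turn], ...]]. A call has 1 to 5 rows; each row shifts and turns the commanded pose from where the row before left it, along the tool's axes as they then stand; what a row does not reach is not made up. A row lasts 1/10 s, in which the tool goes at most 50 mm and 8.59 degrees, less where a joint would pass 70% of its speed; a pose out of reach is approached as far as the arm can. A call is refused whole if a number of a shift passes 1 or a number of a turn 1, either way. A call with a gripper value outside its range is refused whole. "jaw" is the finger opening in mm, from 0 to 85.4, set as the call begins (left out, the last holds). The fingers move at their own pace and stop on an object; "squeeze" is the grip in N (left out, the last holds). Time passes only in rows, so rows that do not move let the fingers close. It gives the time, the measured TCP pose, the force, the opening and the grip force at its end, in the units of the state.
- bot.state(): the state, without advancing time (a new reading comes with each control period).
- bot.snapshot(name): name is "scene" or "top" or "wrist"; returns a dict with "image" (384x512x3 uint8, red, green, blue), "fovy" (degrees; the focal length in pixels is half the picture's height over the tangent of half this angle, whatever the lens; pixels are square), "cx", "cy" (the principal point, pixels), "k1" (the pictures are not rectified: a ray, as slopes to the right and down, at radius r is drawn at 1 + k1 r^2 times it, then the intrinsics apply), "world_from_camera" (4x4, takes a point from camera to world coordinates); the wrist camera has in their place "tool_from_camera" (4x4, takes a point from camera to tool coordinates, whose origin is the TCP and whose axes are the flange's). Camera axes: x right, y down, z forward; pixel columns grow to the right and rows downward; lengths in m; the calibration is good to about 2 mm. A picture is of the moment at which its call begins: read the wrist's pose just before it. There is no depth.
- bot.finish_job(): hands the job in; it is judged then, once.
The state is a dict: "time_s": time; "q": joint angles; "joint_velocities": joint speeds; "joint_torque": joint torques, N m; "ee_pos": TCP position; "tool_rot": TCP orientation; "wrist_force": force on the tool from outside, world axes, zero at the start; "torque": the same for the moment, N m; "finger_gap": opening from 0.0 (shut) to 1.0 (fully open); "finger_force": force on a finger pad.
Only numpy, scipy, OpenCV 4.12 (cv2) and the standard library are available. Lean on these libraries where they do the work, as an engineer would, in place of code of your own. Each camera call takes 0.05 s, during which the arm holds its last target. There are 200 camera calls.

## Working session

There is one attempt and no reset: what is moved stays moved. The work goes in short steps, Python scripts to look and compute and a tool call to move; the robot and the scene stay as the last step left them, time stands still between calls to the robot, and variables do not carry over. Pictures are saved under pics/ and viewed, at most 10 in all, crops included, and the job is handed in when it is done.

Besides the shell and the picture viewer there is one more tool, called after "Emit:" as name(argument=value, ...), one argument or row to a line, values as JSON. send_rows: Moves the arm, as the interface text tells. Its arguments: {"type":"object","properties":{"increments":{"type":"array","items":{"type":"array","items":{"type":"array","items":{"type":"number"}}}},"jaw":{"type":"number"},"squeeze":{"type":"number"}},"required":["increments"]}

```bash
mkdir -p pics; cat > h.py <<'E'
import numpy as np, cv2, json
from rig import bot
def snap(n,f):
    st=bot.state(); s=bot.snapshot(n); cv2.imwrite(f'pics/{f}.png',s['image'][:,:,::-1])
    M=np.array(s['world_from_camera']) if 'world_from_camera' in s else None
    if M is None:
        T=np.eye(4);T[:3,:3]=st['tool_rot'];T[:3,3]=st['ee_pos'];M=T@np.array(s['tool_from_camera'])
    fl=s['image'].shape[0]/2/np.tan(np.radians(s['fovy']/2))
    json.dump(dict(M=M.tolist(),f=fl,cx=s['cx'],cy=s['cy'],k1=s['k1']),open(f'pics/{f}.json','w'))
def px(f,u,v,z):
    c=json.load(open(f'pics/{f}.json'));M=np.array(c['M'])
    d=np.array([(u-c['cx'])/c['f'],(v-c['cy'])/c['f']]);p=d.copy()
    for _ in range(20): p=d/(1+c['k1']*(p@p))
    r=M[:3,:3]@np.array([*p,1]);o=M[:3,3]
    return o+r*(z-o[2])/r[2]
def proj(f,P):
    c=json.load(open(f'pics/{f}.json'));M=np.array(c['M'])
    q=M[:3,:3].T@(np.array(P)-M[:3,3]);p=q[:2]/q[2];p=p*(1+c['k1']*(p@p))
    return p*c['f']+[c['cx'],c['cy']]
E
python3 - <<'E'
from h import *
snap('scene','s0');snap('top','t0')
a=[cv2.imread(f'pics/{n}.png') for n in('s0','t0')]
for n in('s0','t0'):
    cv2.imwrite(f'pics/{n}b.png',cv2.resize(cv2.imread(f'pics/{n}.png'),(800,600),interpolation=cv2.INTER_CUBIC))
    c=json.load(open(f'pics/{n}.json'));print(n,c)
print(bot.state())
E
```

```text
s0 {'M': [[-0.15878303047630904, 0.7962398756369298, -0.5837722241409284, 1.6158368587439864], [0.9871856326392913, 0.1185215965712494, -0.10685110133622716, 0.23295293529602235], [-0.015889491600494413, -0.5932576940857057, -0.8048557836437464, 1.5737783468229027], [0.0, 0.0, 0.0, 1.0]], 'f': 488.281252868729, 'cx': 261.9874324459563, 'cy': 186.2999682746363, 'k1': -0.05734179241160255}
t0 {'M': [[0.007580986459314933, -0.9793575999333819, 0.2019931189348531, 0.29211366571043595], [-0.999967921204833, -0.007946983910713969, -0.0010010035003623597, 0.01615163510721889], [0.0025855764518900107, -0.2019790506449837, -0.9793864292989579, 1.2112799604185616], [0.0, 0.0, 0.0, 1.0]], 'f': 368.75682312833163, 'cx': 249.80487668974095, 'cy': 190.84565866505577, 'k1': 0.03477256071503735}
{'time_s': 0.1, 'q': array([ 6.66687028e+01,  7.51232953e+00,  8.53241520e+01,  3.53290309e-03,
        8.72616948e+01, -4.89298258e+00]), 'joint_velocities': array([ 0.11480187, -0.01338405, -0.1933636 ,  0.00264771, -0.08386084,
       -0.01197078]), 'joint_torque': array([ 1.55491136e-03, -5.70945632e+01, -5.01946557e+01, -1.09812304e-04,
        7.89892831e-03,  6.18307786e-05]), 'ee_pos': array([0.18952674, 0.56874958, 0.23032253]), 'tool_rot': array([[-9.48663695e-01,  3.16285714e-01, -7.35180798e-04],
       [ 3.16286500e-01,  9.48662453e-01, -1.54899445e-03],
       [ 2.07513604e-04, -1.70200256e-03, -9.99998530e-01]]), 'wrist_force': array([-0.01242244, -0.48848967, -0.69557909]), 'torque': array([-0.0344755 ,  0.01913057, -0.00031618]), 'finger_force': 0.0, 'finger_gap': 0.9972972194202593}
```

View pics/t0b.png

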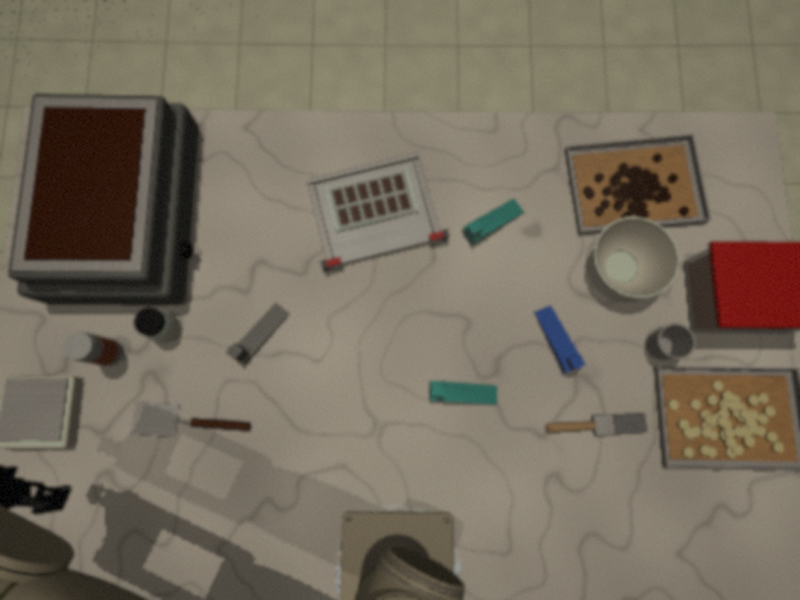

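View pics/s0b.png

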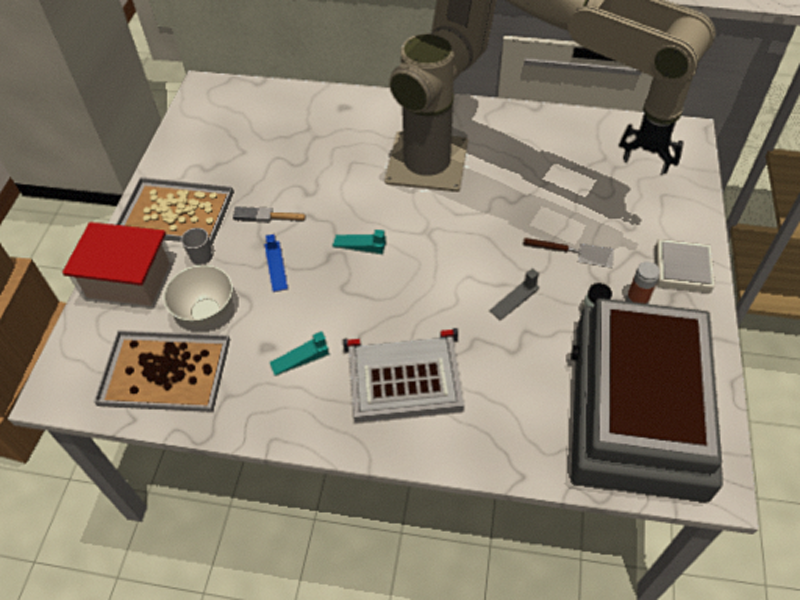

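Candidates in the top view (800×600): the blue wedge at (558,340), turquoise ones at (492,222) and (463,392), and the grey spare at (257,335). I choose the blue one. Its handle is at about (571,363) and its tip at about (543,311). The stand's red stops are at (333,265) and (438,237). Next, a close crop.

```bash
python3 - <<'E'
import cv2,numpy as np
t=cv2.imread('pics/t0.png');s=cv2.imread('pics/s0.png')
def c(i,x,y,w,h,k): return cv2.resize(i[y:y+h,x:x+w],None,fx=k,fy=k,interpolation=cv2.INTER_CUBIC)
# left: wedge in top(330,185) & scene(155,140); right: stand
A=c(t,330,185,60,60,5);B=c(s,155,140,60,60,5)
C=c(t,190,95,100,60,5)
D=c(s,210,200,100,60,5)
cv2.imwrite('pics/cr.png',np.vstack([np.hstack([A,C]),np.hstack([B,D])]))
E
```

```text
(no output)
```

View pics/cr.png

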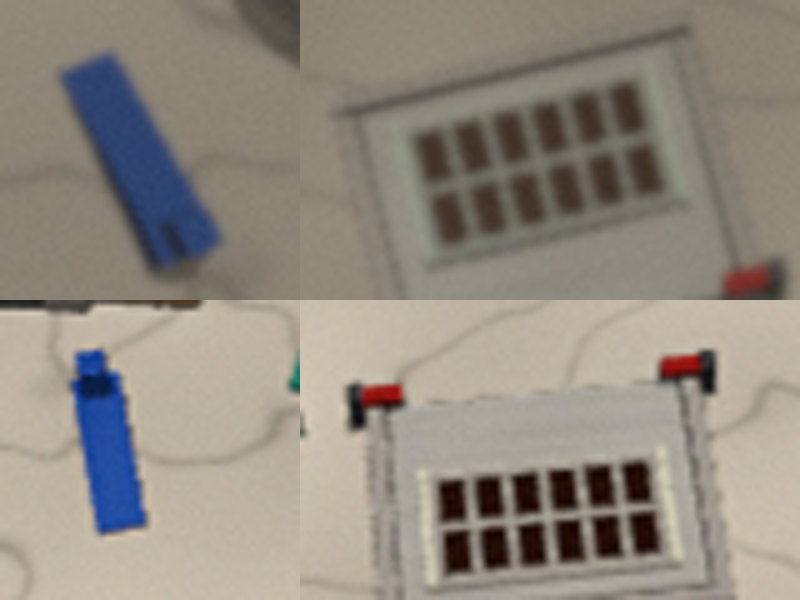

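The crop confirms the blue wedge with its upright handle at the near end. Its tip corners in the scene view are about (174.6,186.8) and (184.2,185). The red stops are at (286,219) and (346,213).

```bash
python3 - <<'E'
from h import *
W=lambda x,y:(155+x/5,140+(y-300)/5)
S=lambda x,y:(210+(x-300)/5,200+(y-300)/5)
T=lambda x,y:(330+x/5,185+y/5)
p=lambda f,u,z:px(f,*u,z).round(4)
print('scene tip corners',p('s0',W(98,534),0.002),p('s0',W(146,525),0.002))
print('handle top',p('s0',W(90,351),0.064),p('s0',W(93,372),0.064))
print('top tip corners',p('t0',T(60,73),.004),p('t0',T(114,53),.004),'back',p('t0',T(155,270),.033),p('t0',T(220,240),.033))
print('red scene',p('s0',S(403,385),.047),p('s0',S(660,358),.047))
print('lip scene, top',p('s0',S(403,408),.015),p('s0',S(660,378),.015))
for a in[(333,265),(438,237)]: print('red top',p('t0',(a[0]/1.5625,a[1]/1.5625),.045))
E
```

```text
scene tip corners [ 0.53   -0.3227  0.002 ] [ 0.5155 -0.2866  0.002 ]
handle top [ 0.3933 -0.3565  0.064 ] [ 0.4148 -0.3481  0.064 ]
top tip corners [ 0.5139 -0.2915  0.004 ] [ 0.5277 -0.3279  0.004 ] back [ 0.3822 -0.3385  0.033 ] [ 0.4016 -0.3806  0.033 ]
red scene [ 0.6657 -0.0627  0.047 ] [0.6135 0.123  0.047 ]
lip scene, top [ 0.666  -0.0648  0.015 ] [0.6105 0.1231 0.015 ]
red top [0.6025 0.1353 0.045 ]
red top [ 0.6654 -0.0847  0.045 ]
```

```bash
cat >> h.py <<'E'
def plan(target,turn=0,n=10,start=None,head=None):
    """rows (rounded) to target xyz with turn total deg about tool z"""
    st=bot.state();p=np.array(st['ee_pos'] if start is None else start,float);R=np.array(st['tool_rot'])
    h=np.degrees(np.arctan2(R[1,0],R[0,0])) if head is None else head
    rows=[];target=np.array(target,float)
    for i in range(n):
        d=(target-p)/(n-i);a=np.radians(h);x=np.array([np.cos(a),np.sin(a),0]);y=np.array([np.sin(a),-np.cos(a),0])
        r=np.array([d@x/.03,d@y/.03,-d[2]/.03,turn/n/8]).round(2);rows.append(r.tolist())
        p=p+.03*(r[0]*x+r[1]*y)+[0,0,-.03*r[2]];h-=8*r[3]
    for k in range(0,n,5): print(json.dumps([rows[k:k+5]]))
    print('end',p.round(4),round(h,2),'max',np.abs(rows).max())
def show():
    st=bot.state();R=np.array(st['tool_rot']);print(st['time_s'],np.round(st['ee_pos'],4),'head',round(np.degrees(np.arctan2(R[1,0],R[0,0])),2),'z',R[:,2].round(4),'F',np.round(st['wrist_force'],2),'M',np.round(st['torque'],2),st['finger_gap'],st['finger_force'],np.round(st['q'],1))
E
python3 - <<'E'
from h import *
s=bot.snapshot('wrist');print(s['tool_from_camera'],s['fovy'])
plan([.48,.03,.27],139,20)
E
```

```text
[[-5.19937758e-05 -9.65058503e-01 -2.62034509e-01  6.61136306e-02]
 [ 9.99999593e-01 -2.86118989e-04  8.55336992e-04 -6.33427121e-04]
 [-9.00423285e-04 -2.62034358e-01  9.65058125e-01 -1.43017705e-01]
 [ 0.00000000e+00  0.00000000e+00  0.00000000e+00  1.00000000e+00]] 66.62690636214627
[[[-0.74, -0.7, -0.07, 0.87], [-0.82, -0.6, -0.07, 0.87], [-0.89, -0.5, -0.07, 0.87], [-0.94, -0.39, -0.07, 0.87], [-0.98, -0.27, -0.06, 0.87]]]
[[[-1.01, -0.15, -0.07, 0.87], [-1.02, -0.03, -0.06, 0.87], [-1.02, 0.1, -0.07, 0.87], [-1.0, 0.22, -0.06, 0.87], [-0.96, 0.34, -0.07, 0.87]]]
[[[-0.91, 0.45, -0.06, 0.87], [-0.85, 0.56, -0.07, 0.87], [-0.78, 0.66, -0.06, 0.87], [-0.69, 0.75, -0.07, 0.87], [-0.6, 0.83, -0.06, 0.87]]]
[[[-0.49, 0.9, -0.07, 0.87], [-0.38, 0.95, -0.06, 0.87], [-0.26, 0.99, -0.07, 0.87], [-0.14, 1.01, -0.06, 0.87], [-0.02, 1.02, -0.07, 0.87]]]
end [0.4802 0.0299 0.2701] 22.36 max 1.02
```

Emit:
send_rows(
  increments=[
    [[-0.74, -0.7, -0.07, 0.87], [-0.82, -0.6, -0.07, 0.87], [-0.89, -0.5, -0.07, 0.87], [-0.94, -0.39, -0.07, 0.87], [-0.98, -0.27, -0.06, 0.87]],
  ],
)

```text
time_s: 0.65
ee_pos: [0.2623, 0.4335, 0.2412]
tool_rot: [[-0.595, 0.804, -0.0], [0.804, 0.595, -0.0], [-0.0, -0.0, -1.0]]
wrist_force: [1.3, -0.2, 0.7]
finger_gap: 1.003
finger_force: 0.0
```

Emit:
send_rows(
  increments=[
    [[-1.0, -0.15, -0.07, 0.87], [-1.0, -0.03, -0.06, 0.87], [-1.0, 0.1, -0.07, 0.87], [-1.0, 0.22, -0.06, 0.87], [-0.96, 0.34, -0.07, 0.87]],
  ],
)

```text
time_s: 1.15
ee_pos: [0.3343, 0.2999, 0.2512]
tool_rot: [[-0.029, 1.0, -0.0], [1.0, 0.029, -0.0], [-0.0, -0.0, -1.0]]
wrist_force: [0.1, 0.0, 0.8]
finger_gap: 0.999
finger_force: 0.0
```

Emit:
send_rows(
  increments=[
    [[-0.91, 0.45, -0.06, 0.87], [-0.85, 0.56, -0.07, 0.87], [-0.78, 0.66, -0.06, 0.87], [-0.69, 0.75, -0.07, 0.87], [-0.6, 0.83, -0.06, 0.87]],
  ],
)

```text
time_s: 1.65
ee_pos: [0.4069, 0.1653, 0.2609]
tool_rot: [[0.546, 0.837, -0.0], [0.837, -0.546, -0.0], [-0.0, -0.0, -1.0]]
wrist_force: [0.7, 0.8, 0.6]
finger_gap: 0.999
finger_force: 0.0
```

Emit:
send_rows(
  increments=[
    [[-0.3, 0.9, -0.07, 0.87], [-0.2, 0.95, -0.06, 0.87], [0.1, 0.99, -0.07, 0.87], [0.3, 1.0, -0.06, 0.87], [0.5, 1.0, -0.07, 0.87]],
  ],
)

```text
time_s: 2.15
ee_pos: [0.5184, 0.0632, 0.2708]
tool_rot: [[0.927, 0.376, -0.0], [0.376, -0.927, 0.0], [-0.0, -0.0, -1.0]]
wrist_force: [0.2, 0.3, -0.5]
finger_gap: 0.999
finger_force: 0.0
```

Emit:
send_rows(
  increments=[
    [[0.5, 0, 0, 0], [0, 0, 0, 0], [0, 0, 0, 0]],
  ],
)

```text
time_s: 2.45
ee_pos: [0.5311, 0.07, 0.2703]
tool_rot: [[0.925, 0.381, -0.002], [0.381, -0.925, -0.0], [-0.001, -0.001, -1.0]]
wrist_force: [0.2, 0.2, 0.3]
finger_gap: 0.998
finger_force: 0.0
```

```bash
python3 - <<'E'
from h import *
show();snap('wrist','w1');show()
cv2.imwrite('pics/w1b.png',cv2.resize(cv2.imread('pics/w1.png'),(800,600),interpolation=cv2.INTER_CUBIC))
E
```

```text
2.45 [0.5311 0.07   0.2703] head 22.4 z [-0.0015 -0.     -1.    ] F [0.21 0.18 0.34] M [-0.01  0.01 -0.  ] 0.9975581983543041 0.0 [ 2.  -3.2 92.2  0.  91.1 69.6]
2.5 [0.531  0.0701 0.2705] head 22.41 z [-0.001 -0.    -1.   ] F [-0.23  0.28  0.56] M [-0.   -0.01 -0.05] 0.9993077785247759 0.0 [ 2.  -3.3 92.2  0.  91.1 69.6]
```

View pics/w1b.png

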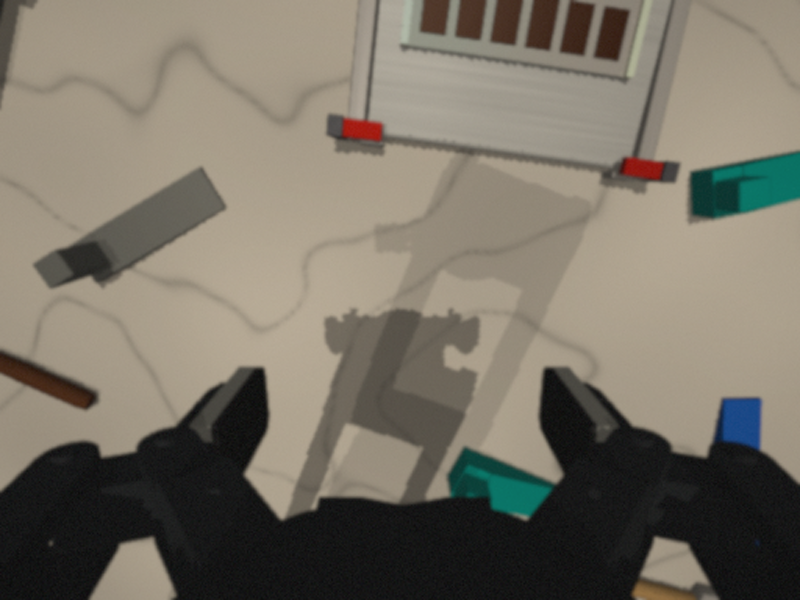

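```bash
python3 - <<'E'
from h import *
p=lambda u,v,z:px('w1',u/1.5625,v/1.5625,z)
for n,a,b,z in[('lip',(384,140),(612,167),.015),('redin',(383,123),(622,158),.045),('postout',(328,116),(680,163),.047),('redin',(383,123),(622,158),.035),('postout',(328,116),(680,163),.040)]:
    A,B=p(*a,z),p(*b,z);d=A-B
    print(n,A.round(4),B.round(4),'mid',((A+B)/2).round(4),np.linalg.norm(d).round(4),'xhead',(np.degrees(np.arctan2(d[1],d[0]))-90).round(2))
print(p(723,398,.004),p(760,398,.004))
E
```

```text
lip [0.6106 0.12   0.015 ] [ 0.6647 -0.0662  0.015 ] mid [0.6377 0.0269 0.015 ] 0.1939 xhead 16.22
redin [0.6204 0.1234 0.045 ] [ 0.6684 -0.0581  0.045 ] mid [0.6444 0.0327 0.045 ] 0.1877 xhead 14.81
postout [0.6092 0.1636 0.047 ] [ 0.6828 -0.1015  0.047 ] mid [0.646 0.031 0.047] 0.2751 xhead 15.51
redin [0.6212 0.1242 0.035 ] [ 0.6705 -0.0622  0.035 ] mid [0.6458 0.031  0.035 ] 0.1928 xhead 14.81
postout [0.6095 0.1649 0.04  ] [ 0.6845 -0.1053  0.04  ] mid [0.647  0.0298 0.04  ] 0.2804 xhead 15.51
[ 0.51436628 -0.28639847  0.004     ] [ 0.5288395 -0.3228963  0.004    ]
```

The wrist view shows the lip from (384,140) to (612,167), so the mouth is at about (0.637, 0.028) with heading about 16°. The blue tip is at (723–760,398). Next I hover over the wedge.

```bash
python3 - <<'E'
from h import *
plan([.403,-.353,.20],0,15)
E
```

```text
[[[-0.62, 0.76, 0.16, 0.0], [-0.62, 0.76, 0.16, 0.0], [-0.62, 0.76, 0.16, 0.0], [-0.62, 0.76, 0.16, 0.0], [-0.62, 0.76, 0.16, 0.0]]]
[[[-0.62, 0.76, 0.16, 0.0], [-0.62, 0.76, 0.15, 0.0], [-0.62, 0.76, 0.16, 0.0], [-0.62, 0.76, 0.15, 0.0], [-0.62, 0.76, 0.16, 0.0]]]
[[[-0.62, 0.76, 0.15, 0.0], [-0.63, 0.76, 0.16, 0.0], [-0.62, 0.76, 0.15, 0.0], [-0.63, 0.77, 0.16, 0.0], [-0.62, 0.76, 0.15, 0.0]]]
end [ 0.403  -0.3529  0.2   ] 22.41 max 0.77
```

Emit:
send_rows(
  increments=[
    [[-0.62, 0.76, 0.16, 0], [-0.62, 0.76, 0.16, 0], [-0.62, 0.76, 0.16, 0], [-0.62, 0.76, 0.16, 0], [-0.62, 0.76, 0.16, 0]],
  ],
)

```text
time_s: 3.0
ee_pos: [0.4879, -0.0713, 0.2469]
tool_rot: [[0.924, 0.382, 0.0], [0.382, -0.924, -0.0], [0.0, 0.0, -1.0]]
wrist_force: [0.5, -0.5, 1.4]
finger_gap: 1.003
finger_force: 0.0
```

Emit:
send_rows(
  increments=[
    [[-0.62, 0.76, 0.16, 0], [-0.62, 0.76, 0.15, 0], [-0.62, 0.76, 0.16, 0], [-0.62, 0.76, 0.15, 0], [-0.62, 0.76, 0.16, 0]],
  ],
)

```text
time_s: 3.5
ee_pos: [0.4455, -0.2121, 0.2236]
tool_rot: [[0.924, 0.382, 0.0], [0.382, -0.924, -0.0], [0.0, 0.0, -1.0]]
wrist_force: [-0.3, -0.4, 0.5]
finger_gap: 1.004
finger_force: 0.0
```

Emit:
send_rows(
  increments=[
    [[-0.62, 0.76, 0.15, 0], [-0.63, 0.76, 0.16, 0], [-0.62, 0.76, 0.15, 0], [-0.63, 0.77, 0.16, 0], [-0.62, 0.76, 0.15, 0]],
  ],
)

```text
time_s: 4.0
ee_pos: [0.4026, -0.3533, 0.2005]
tool_rot: [[0.924, 0.382, 0.0], [0.382, -0.924, -0.0], [0.0, 0.0, -1.0]]
wrist_force: [-0.0, -0.7, -0.2]
finger_gap: 1.001
finger_force: 0.0
```

Emit:
send_rows(
  increments=[
    [[0, 0, 0, 0], [0, 0, 0, 0]],
  ],
)

```text
time_s: 4.2
ee_pos: [0.4029, -0.3526, 0.2003]
tool_rot: [[0.925, 0.38, -0.0], [0.38, -0.925, 0.001], [0.0, -0.001, -1.0]]
wrist_force: [-0.7, 0.3, 0.1]
finger_gap: 1.001
finger_force: 0.0
```

```bash
python3 - <<'E'
from h import *
show();snap('wrist','w2')
cv2.imwrite('pics/w2b.png',cv2.resize(cv2.imread('pics/w2.png'),(800,600),interpolation=cv2.INTER_CUBIC))
E
```

```text
4.2 [ 0.4029 -0.3526  0.2003] head 22.33 z [-2.e-04  6.e-04 -1.e+00] F [-0.73  0.27  0.1 ] M [ 0.02  0.01 -0.03] 1.001272237224124 0.0 [-46.7  -1.6  97.9   0.   83.7  21. ]
```

View pics/w2b.png

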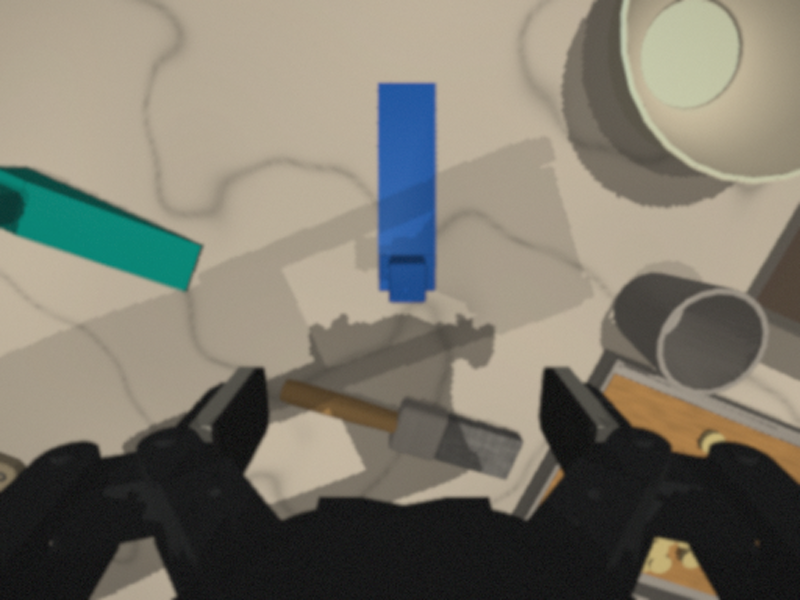

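The wedge lies upright in the view: tip (379–435,83), handle top about (389–427, 264–302).

```bash
python3 - <<'E'
from h import *
p=lambda u,v,z:px('w2',u/1.5625,v/1.5625,z)
tip=(p(379,83,.004)+p(435,83,.004))/2
L,R=p(379,83,.004),p(435,83,.004);print('tip',tip.round(4),np.linalg.norm(L-R).round(4))
back=(p(379,290,.033)+p(436,290,.033))/2
hf=p(408,264,.064);hb=p(408,302,.064);print('handle',hf.round(4),hb.round(4),((hf+hb)/2).round(4),np.linalg.norm(hf-hb).round(4))
c=(hf+hb)/2
for n,q in(('handle',c),('back',back)): 
    d=tip-q;print(n,np.linalg.norm(d[:2]).round(4),np.degrees(np.arctan2(d[1],d[0])).round(2))
a=np.radians(22.2);print('grip from tip',(tip[:2]-.128*np.array([np.cos(a),np.sin(a)])).round(4))
E
```

```text
tip [ 0.5209 -0.307   0.004 ] 0.0385
handle [ 0.4147 -0.3511  0.064 ] [ 0.392  -0.3605  0.064 ] [ 0.4033 -0.3558  0.064 ] 0.0246
handle 0.1273 22.57
back 0.1397 22.51
grip from tip [ 0.4024 -0.3553]
```

Emit:
send_rows(
  increments=[
    [[-0.01, 0.02, 0.68, 0], [-0.01, 0.02, 0.68, 0], [-0.01, 0.02, 0.68, 0], [-0.01, 0.02, 0.68, 0], [0, 0.02, 0.68, 0]],
  ],
)

```text
time_s: 4.75
ee_pos: [0.4041, -0.3549, 0.0982]
tool_rot: [[0.924, 0.382, 0.001], [0.382, -0.924, -0.0], [0.0, 0.001, -1.0]]
wrist_force: [0.7, 0.6, 0.3]
finger_gap: 1.0
finger_force: 0.0
```

Emit:
send_rows(
  increments=[
    [[0, 0, 0.68, 0], [0, 0, 0.68, 0], [0, 0, 0.68, 0], [0, 0, 0, 0], [0, 0, 0, 0]],
  ],
)

```text
time_s: 5.25
ee_pos: [0.4037, -0.3553, 0.0376]
tool_rot: [[0.924, 0.382, -0.0], [0.382, -0.924, 0.001], [-0.0, -0.001, -1.0]]
wrist_force: [-0.3, -0.4, 0.7]
finger_gap: 1.0
finger_force: 0.0
```

Emit:
send_rows(
  increments=[
    [[0, 0, 0, 0], [0, 0, 0, 0], [0, 0, 0, 0], [0, 0, 0, 0], [0, 0, 0, 0]],
  ],
  jaw=10,
  squeeze=40,
)

```text
time_s: 5.75
ee_pos: [0.4036, -0.3566, 0.0378]
tool_rot: [[0.925, 0.38, 0.001], [0.38, -0.925, -0.001], [0.0, 0.001, -1.0]]
wrist_force: [0.3, 0.7, 4.4]
finger_gap: 0.274
finger_force: 43.8
```

Emit:
send_rows(
  increments=[
    [[0, 0, 0, 0], [0, 0, 0, 0], [0, 0, 0, 0], [0, 0, 0, 0], [0, 0, 0, 0]],
  ],
)

```text
time_s: 6.25
ee_pos: [0.4037, -0.3566, 0.0378]
tool_rot: [[0.925, 0.38, 0.001], [0.38, -0.925, -0.001], [0.0, 0.001, -1.0]]
wrist_force: [-1.1, 1.0, 5.1]
finger_gap: 0.273
finger_force: 44.0
```

```bash
python3 - <<'E'
from h import *
show();snap('wrist','w3')
cv2.imwrite('pics/w3b.png',cv2.resize(cv2.imread('pics/w3.png'),(640,480),interpolation=cv2.INTER_CUBIC))
E
```

```text
6.25 [ 0.4037 -0.3566  0.0378] head 22.36 z [ 6.e-04 -6.e-04 -1.e+00] F [-1.11  1.03  5.1 ] M [ 0.16  0.07 -0.03] 0.2733099282920451 44.03544545173645 [-46.9   8.5 105.3   0.   66.1  20.7]
```

View pics/w3b.png

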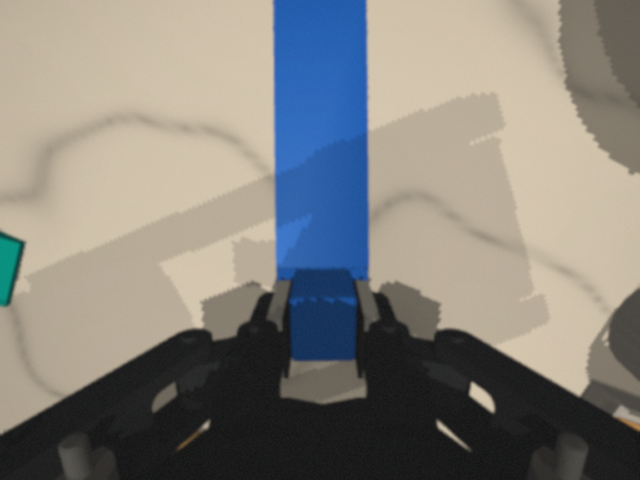

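Handle gripped squarely: opening 23 mm, and the handle sits at (290–356, 270–358) between the pads. Check clearance to the turquoise one, then plan the carry.

```bash
python3 - <<'E'
from h import *
for u in[(430,380),(430,403),(497,383),(497,405)]: print(px('t0',u[0]/1.5625,u[1]/1.5625,.02).round(3))
m=np.array([.6375,.028]);a=np.radians(15.9);x=np.array([np.cos(a),np.sin(a)])
g=m-.168*x;print('pre',g)
plan([.4037,-.3566,.068],0,3)
plan([*g,.068],6.46,14,start=[.4037,-.3566,.068])
E
```

```text
[ 0.367 -0.068  0.02 ]
[ 0.321 -0.067  0.02 ]
[ 0.362 -0.205  0.02 ]
[ 0.318 -0.203  0.02 ]
pre [ 0.47592746 -0.01802515]
[[[0.0, 0.0, -0.34, 0.0], [0.0, 0.0, -0.33, 0.0], [0.0, 0.0, -0.34, 0.0]]]
end [ 0.4036 -0.3566  0.0681] 22.36 max 0.34
[[[0.47, -0.68, -0.0, 0.06], [0.46, -0.68, -0.0, 0.06], [0.45, -0.69, -0.0, 0.06], [0.45, -0.69, -0.0, 0.06], [0.44, -0.7, -0.0, 0.06]]]
[[[0.44, -0.7, -0.0, 0.06], [0.43, -0.7, -0.0, 0.06], [0.42, -0.71, -0.0, 0.06], [0.42, -0.71, -0.0, 0.06], [0.41, -0.71, -0.0, 0.06]]]
[[[0.41, -0.72, -0.0, 0.06], [0.4, -0.72, -0.0, 0.06], [0.4, -0.72, -0.0, 0.06], [0.39, -0.73, -0.0, 0.06]]]
end [ 0.4759 -0.0179  0.068 ] 15.64 max 0.73
```

Emit:
send_rows(
  increments=[
    [[0, 0, -0.34, 0], [0, 0, -0.33, 0], [0, 0, -0.34, 0]],
  ],
)

```text
time_s: 6.6
ee_pos: [0.4033, -0.3562, 0.0683]
tool_rot: [[0.925, 0.38, -0.0], [0.38, -0.925, 0.0], [-0.0, -0.0, -1.0]]
wrist_force: [-0.6, 0.2, -1.2]
finger_gap: 0.271
finger_force: 43.0
```

Emit:
send_rows(
  increments=[
    [[0.47, -0.68, 0, 0.06], [0.46, -0.68, 0, 0.06], [0.45, -0.69, 0, 0.06], [0.45, -0.69, 0, 0.06], [0.44, -0.7, 0, 0.06]],
  ],
)

```text
time_s: 7.1
ee_pos: [0.4295, -0.2346, 0.0684]
tool_rot: [[0.94, 0.341, 0.001], [0.341, -0.94, -0.001], [0.001, 0.001, -1.0]]
wrist_force: [0.7, -0.7, -1.4]
finger_gap: 0.277
finger_force: 43.1
```

Emit:
send_rows(
  increments=[
    [[0.44, -0.7, 0, 0.06], [0.43, -0.7, 0, 0.06], [0.42, -0.71, 0, 0.06], [0.42, -0.71, 0, 0.06], [0.41, -0.71, 0, 0.06]],
  ],
)

```text
time_s: 7.6
ee_pos: [0.4552, -0.1136, 0.0684]
tool_rot: [[0.954, 0.301, 0.001], [0.301, -0.954, -0.0], [0.001, 0.001, -1.0]]
wrist_force: [-0.1, -0.5, -1.0]
finger_gap: 0.271
finger_force: 43.1
```

Emit:
send_rows(
  increments=[
    [[0.41, -0.72, 0, 0.06], [0.4, -0.72, 0, 0.06], [0.4, -0.72, 0, 0.03], [0.39, -0.73, 0, 0], [0, 0, 0, 0]],
  ],
)

```text
time_s: 8.1
ee_pos: [0.4762, -0.0152, 0.0684]
tool_rot: [[0.959, 0.284, 0.001], [0.284, -0.959, 0.001], [0.001, -0.0, -1.0]]
wrist_force: [0.1, 0.4, -0.5]
finger_gap: 0.272
finger_force: 43.1
```

Emit:
send_rows(
  increments=[
    [[0, 0, 0.4, 0], [0, 0, 0.4, 0], [0, 0, 0.1, 0], [0, 0, 0, 0], [0, 0, 0, 0]],
  ],
)

```text
time_s: 8.6
ee_pos: [0.4752, -0.018, 0.0403]
tool_rot: [[0.96, 0.281, -0.001], [0.281, -0.96, 0.0], [-0.001, -0.0, -1.0]]
wrist_force: [0.3, -0.1, -0.4]
finger_gap: 0.274
finger_force: 43.1
```

```bash
python3 - <<'E'
from h import *
show();snap('wrist','w4')
cv2.imwrite('pics/w4b.png',cv2.resize(cv2.imread('pics/w4.png'),(800,600),interpolation=cv2.INTER_CUBIC))
E
```

```text
8.6 [ 0.4752 -0.018   0.0403] head 16.31 z [-7.e-04  0.e+00 -1.e+00] F [ 0.35 -0.14 -0.43] M [-0.02  0.04  0.  ] 0.27420186391522894 43.075109124183655 [ -8.3  -1.1 115.2  -0.   66.   65.3]
```

View pics/w4b.png

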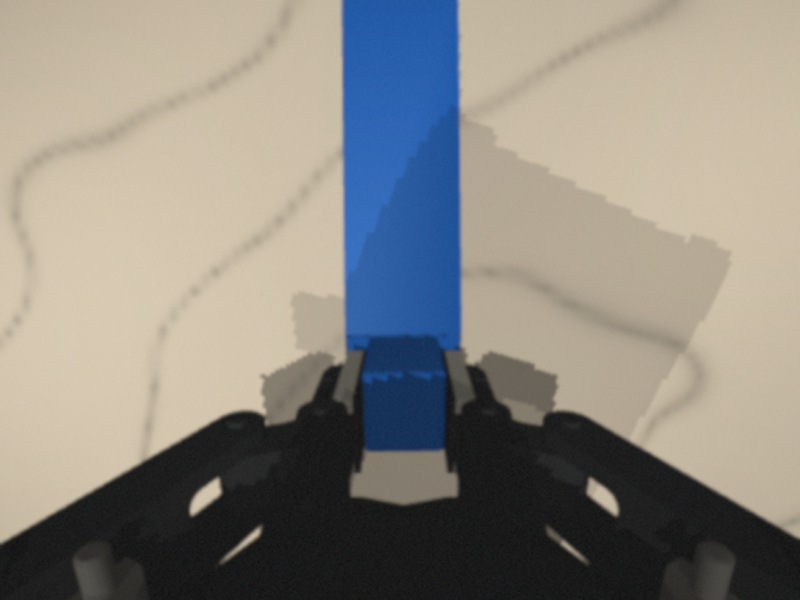

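Emit:
send_rows(
  increments=[
    [[0, 0, 0.07, 0], [0, 0, 0, 0], [0, 0, 0, 0]],
  ],
)

```text
time_s: 8.95
ee_pos: [0.4756, -0.0176, 0.0385]
tool_rot: [[0.96, 0.282, 0.0], [0.282, -0.96, -0.0], [0.0, 0.0, -1.0]]
wrist_force: [0.0, -0.0, -2.7]
finger_gap: 0.273
finger_force: 43.1
```

```bash
python3 - <<'E'
from h import *
show();snap('scene','s1')
i=cv2.imread('pics/s1.png')[130:250,180:340]
cv2.imwrite('pics/s1c.png',cv2.resize(i,(800,600),interpolation=cv2.INTER_CUBIC))
E
```

```text
8.95 [ 0.4756 -0.0176  0.0385] head 16.36 z [ 2.e-04 -0.e+00 -1.e+00] F [ 0.03 -0.   -2.65] M [ 0.05  0.02 -0.01] 0.2731726585273374 43.059967160224915 [ -8.3  -0.9 115.2  -0.   65.7  65.3]
```

View pics/s1c.png

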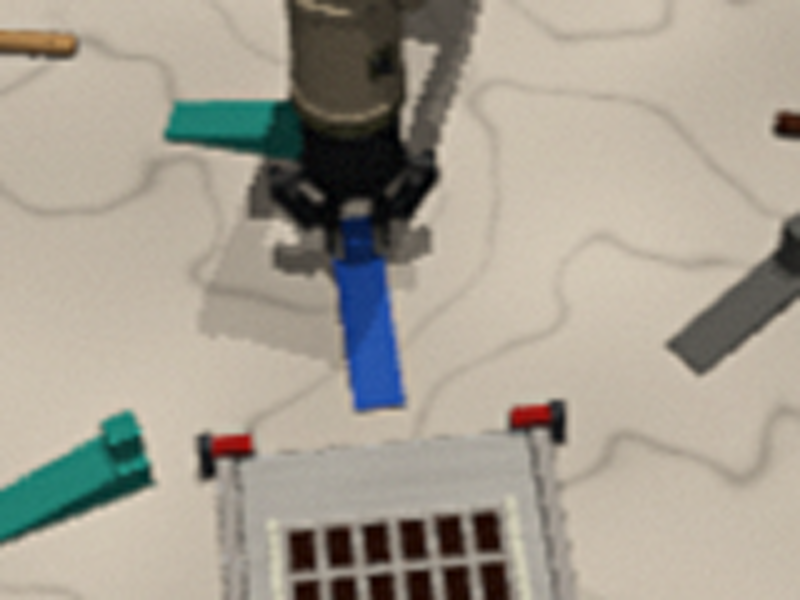

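Tip mid is at (380,408) in the crop and lip mid at (382,433), so they line up and the wedge is square to the lip. Now lower until it just touches.

Emit:
send_rows(
  increments=[
    [[0, 0, 0.03, 0], [0, 0, 0, 0], [0, 0, 0, 0]],
  ],
)

```text
time_s: 9.3
ee_pos: [0.4757, -0.0176, 0.0378]
tool_rot: [[0.959, 0.282, 0.0], [0.282, -0.959, -0.0], [0.0, 0.0, -1.0]]
wrist_force: [-0.8, 0.8, 2.3]
finger_gap: 0.273
finger_force: 43.5
```

Emit:
send_rows(
  increments=[
    [[0.3, 0, 0, 0], [0.3, 0, 0, 0], [0.3, 0, 0, 0], [0, 0, 0, 0]],
  ],
)

```text
time_s: 9.7
ee_pos: [0.5028, -0.0096, 0.0376]
tool_rot: [[0.959, 0.282, 0.001], [0.282, -0.959, 0.0], [0.001, 0.0, -1.0]]
wrist_force: [1.0, 1.4, 5.2]
finger_gap: 0.272
finger_force: 44.0
```

Emit:
send_rows(
  increments=[
    [[0.25, 0, -0.01, 0], [0.25, 0, 0, 0], [0.2, 0, 0, 0], [0.2, 0, 0, 0], [0, 0, 0, 0]],
  ],
)

```text
time_s: 10.2
ee_pos: [0.528, -0.0021, 0.0377]
tool_rot: [[0.959, 0.282, 0.0], [0.282, -0.959, 0.0], [0.0, 0.0, -1.0]]
wrist_force: [0.2, -0.3, 0.3]
finger_gap: 0.27
finger_force: 43.2
```

Emit:
send_rows(
  increments=[
    [[0, 0, 0, 0], [0, 0, 0, 0], [0.1, 0, 0, 0], [0.1, 0, 0, 0], [0, 0, 0, 0]],
  ],
)

```text
time_s: 10.7
ee_pos: [0.5334, -0.0006, 0.0377]
tool_rot: [[0.96, 0.282, 0.0], [0.282, -0.96, 0.0], [0.0, 0.0, -1.0]]
wrist_force: [0.7, 0.2, -0.7]
finger_gap: 0.272
finger_force: 43.0
```

```bash
python3 - <<'E'
from h import *
show()
st=bot.state();p=np.array(st['ee_pos'])[:2];R=np.array(st['tool_rot'])
m=np.array([.6375,.028]);a=np.radians(15.9);print('tip in mouth',np.array([[np.cos(a),np.sin(a)],[-np.sin(a),np.cos(a)]])@(p+.128*R[:2,0]-m))
E
```

```text
10.7 [ 0.5334 -0.0006  0.0377] head 16.36 z [ 2.e-04  1.e-04 -1.e+00] F [ 0.75  0.21 -0.66] M [-0.   -0.1  -0.01] 0.2723688177480373 43.005452156066895 [ -5.6   7.8 106.2   0.   66.   68.1]
tip in mouth [0.02000997 0.00208847]
```

Step 1 met: tip 20 mm in, centred. Push on slowly, watching the force.

Emit:
send_rows(
  increments=[
    [[0.1, 0, 0.006, 0], [0.1, 0, 0, 0], [0.1, 0, 0, 0], [0.1, 0, 0, 0], [0.1, 0, 0, 0]],
  ],
)

```text
time_s: 11.2
ee_pos: [0.547, 0.0034, 0.0377]
tool_rot: [[0.959, 0.282, -0.002], [0.282, -0.959, -0.0], [-0.002, -0.0, -1.0]]
wrist_force: [-7.7, -2.7, 8.7]
finger_gap: 0.28
finger_force: 44.4
```

Emit:
send_rows(
  increments=[
    [[0.1, 0, 0, 0], [0.1, 0, 0, 0], [0.1, 0, 0, 0], [0.1, 0, 0, 0], [0, 0, 0, 0]],
  ],
)

```text
time_s: 11.7
ee_pos: [0.5587, 0.0068, 0.0377]
tool_rot: [[0.959, 0.282, -0.001], [0.282, -0.959, -0.0], [-0.001, -0.0, -1.0]]
wrist_force: [-6.7, -2.2, 6.4]
finger_gap: 0.268
finger_force: 44.1
```

Emit:
send_rows(
  increments=[
    [[0.1, 0, 0, 0], [0.1, 0, 0, 0], [0.05, 0, 0, 0], [0, 0, 0, 0], [0, 0, 0, 0]],
  ],
)

```text
time_s: 12.2
ee_pos: [0.5656, 0.0089, 0.0376]
tool_rot: [[0.959, 0.282, -0.002], [0.282, -0.959, -0.0], [-0.002, -0.0, -1.0]]
wrist_force: [-6.6, -1.6, 6.5]
finger_gap: 0.271
finger_force: 44.2
```

Emit:
send_rows(
  increments=[
    [[0.05, 0, -0.01, 0], [0.05, 0, 0, 0], [0, 0, 0, 0]],
  ],
)

```text
time_s: 12.5
ee_pos: [0.5683, 0.0098, 0.0377]
tool_rot: [[0.96, 0.282, -0.002], [0.282, -0.96, -0.0], [-0.002, -0.0, -1.0]]
wrist_force: [-6.6, -1.7, 5.4]
finger_gap: 0.273
finger_force: 43.9
```

Emit:
send_rows(
  increments=[
    [[0.03, 0, 0, 0], [0.03, 0, 0, 0], [0, 0, 0, 0]],
  ],
)

```text
time_s: 12.8
ee_pos: [0.57, 0.0102, 0.0377]
tool_rot: [[0.959, 0.282, -0.002], [0.282, -0.959, -0.0], [-0.002, -0.0, -1.0]]
wrist_force: [-6.0, -1.5, 5.4]
finger_gap: 0.273
finger_force: 43.9
```

Emit:
send_rows(
  increments=[
    [[0.03, 0, 0, 0], [0.03, 0, 0, 0], [0, 0, 0, 0]],
  ],
)

```text
time_s: 13.1
ee_pos: [0.5717, 0.0107, 0.0377]
tool_rot: [[0.96, 0.282, -0.002], [0.282, -0.96, -0.0], [-0.002, -0.0, -1.0]]
wrist_force: [-6.5, -1.6, 5.4]
finger_gap: 0.269
finger_force: 43.9
```

Emit:
send_rows(
  increments=[
    [[0.02, 0, 0, 0], [0.02, 0, 0, 0], [0, 0, 0, 0]],
  ],
)

```text
time_s: 13.4
ee_pos: [0.5728, 0.0111, 0.0377]
tool_rot: [[0.96, 0.282, -0.002], [0.282, -0.96, -0.0], [-0.002, -0.0, -1.0]]
wrist_force: [-7.3, -2.0, 6.6]
finger_gap: 0.27
finger_force: 43.9
```

Emit:
send_rows(
  increments=[
    [[0.015, 0, 0, 0], [0.015, 0, 0, 0], [0, 0, 0, 0]],
  ],
)

```text
time_s: 13.7
ee_pos: [0.5736, 0.0113, 0.0377]
tool_rot: [[0.96, 0.282, -0.002], [0.282, -0.96, -0.0], [-0.002, -0.0, -1.0]]
wrist_force: [-6.7, -2.5, 6.2]
finger_gap: 0.275
finger_force: 43.9
```

Emit:
send_rows(
  increments=[
    [[0.02, 0, 0, 0], [0.02, 0, 0, 0], [0, 0, 0, 0]],
  ],
)

```text
time_s: 14.0
ee_pos: [0.5748, 0.0117, 0.0377]
tool_rot: [[0.959, 0.282, -0.002], [0.282, -0.959, -0.0], [-0.002, -0.0, -1.0]]
wrist_force: [-7.0, -1.3, 6.1]
finger_gap: 0.273
finger_force: 43.9
```

Steady; continue.

Emit:
send_rows(
  increments=[
    [[0.02, 0, 0, 0], [0.02, 0, 0, 0], [0, 0, 0, 0]],
  ],
)

```text
time_s: 14.3
ee_pos: [0.5759, 0.012, 0.0376]
tool_rot: [[0.959, 0.282, -0.002], [0.282, -0.959, -0.0], [-0.002, -0.0, -1.0]]
wrist_force: [-6.5, -1.6, 5.8]
finger_gap: 0.276
finger_force: 43.8
```

Emit:
send_rows(
  increments=[
    [[0.02, 0, 0, 0], [0.02, 0, 0, 0], [0, 0, 0, 0]],
  ],
)

```text
time_s: 14.6
ee_pos: [0.5771, 0.0123, 0.0377]
tool_rot: [[0.959, 0.282, -0.002], [0.282, -0.959, -0.0], [-0.002, -0.0, -1.0]]
wrist_force: [-7.5, -1.5, 6.3]
finger_gap: 0.276
finger_force: 43.8
```

Emit:
send_rows(
  increments=[
    [[0.02, 0, 0, 0], [0.02, 0, 0, 0], [0, 0, 0, 0]],
  ],
)

```text
time_s: 14.9
ee_pos: [0.5783, 0.0127, 0.0377]
tool_rot: [[0.96, 0.282, -0.002], [0.282, -0.96, -0.0], [-0.002, -0.0, -1.0]]
wrist_force: [-7.4, -2.3, 5.3]
finger_gap: 0.275
finger_force: 43.8
```

Emit:
send_rows(
  increments=[
    [[0.02, 0, 0, 0], [0.02, 0, 0, 0], [0, 0, 0, 0]],
  ],
)

```text
time_s: 15.2
ee_pos: [0.5795, 0.013, 0.0377]
tool_rot: [[0.959, 0.282, -0.002], [0.282, -0.959, -0.0], [-0.002, -0.0, -1.0]]
wrist_force: [-6.5, -2.2, 5.6]
finger_gap: 0.272
finger_force: 43.8
```

Emit:
send_rows(
  increments=[
    [[0.02, 0, 0, 0], [0.02, 0, 0, 0], [0, 0, 0, 0]],
  ],
)

```text
time_s: 15.5
ee_pos: [0.5806, 0.0134, 0.0377]
tool_rot: [[0.959, 0.282, -0.002], [0.282, -0.959, -0.0], [-0.002, -0.0, -1.0]]
wrist_force: [-6.7, -2.3, 5.6]
finger_gap: 0.27
finger_force: 43.8
```

Emit:
send_rows(
  increments=[
    [[0.02, 0, 0, 0], [0.02, 0, 0, 0], [0, 0, 0, 0]],
  ],
)

```text
time_s: 15.8
ee_pos: [0.5818, 0.0137, 0.0377]
tool_rot: [[0.959, 0.282, -0.002], [0.282, -0.959, -0.0], [-0.002, -0.0, -1.0]]
wrist_force: [-6.7, -1.6, 5.6]
finger_gap: 0.274
finger_force: 43.8
```

Emit:
send_rows(
  increments=[
    [[0.02, 0, 0, 0], [0.02, 0, 0, 0], [0, 0, 0, 0]],
  ],
)

```text
time_s: 16.1
ee_pos: [0.5829, 0.014, 0.0377]
tool_rot: [[0.959, 0.282, -0.002], [0.282, -0.959, -0.0], [-0.002, -0.0, -1.0]]
wrist_force: [-6.4, -2.6, 5.5]
finger_gap: 0.271
finger_force: 43.8
```

Emit:
send_rows(
  increments=[
    [[0.02, 0, 0, 0], [0.02, 0, 0, 0], [0, 0, 0, 0]],
  ],
)

```text
time_s: 16.4
ee_pos: [0.5841, 0.0144, 0.0377]
tool_rot: [[0.96, 0.282, -0.002], [0.282, -0.96, -0.0], [-0.002, -0.0, -1.0]]
wrist_force: [-6.8, -1.2, 5.3]
finger_gap: 0.272
finger_force: 43.8
```

Emit:
send_rows(
  increments=[
    [[0.02, 0, 0, 0], [0.02, 0, 0, 0], [0, 0, 0, 0]],
  ],
)

```text
time_s: 16.7
ee_pos: [0.5853, 0.0147, 0.0377]
tool_rot: [[0.96, 0.282, -0.002], [0.282, -0.96, -0.0], [-0.002, -0.0, -1.0]]
wrist_force: [-6.7, -1.2, 6.0]
finger_gap: 0.274
finger_force: 43.8
```

Emit:
send_rows(
  increments=[
    [[0.02, 0, 0, 0], [0.02, 0, 0, 0], [0, 0, 0, 0]],
  ],
)

```text
time_s: 17.0
ee_pos: [0.5864, 0.0151, 0.0377]
tool_rot: [[0.959, 0.282, -0.002], [0.282, -0.96, -0.0], [-0.002, -0.0, -1.0]]
wrist_force: [-5.9, -2.5, 5.5]
finger_gap: 0.271
finger_force: 43.8
```

Emit:
send_rows(
  increments=[
    [[0.02, 0, 0, 0], [0.02, 0, 0, 0], [0, 0, 0, 0]],
  ],
)

```text
time_s: 17.3
ee_pos: [0.5876, 0.0154, 0.0377]
tool_rot: [[0.959, 0.282, -0.002], [0.282, -0.959, -0.0], [-0.002, -0.0, -1.0]]
wrist_force: [-7.2, -2.7, 5.6]
finger_gap: 0.275
finger_force: 43.8
```

Emit:
send_rows(
  increments=[
    [[0.02, 0, 0, 0], [0.02, 0, 0, 0], [0, 0, 0, 0]],
  ],
)

```text
time_s: 17.6
ee_pos: [0.5887, 0.0157, 0.0377]
tool_rot: [[0.96, 0.282, -0.002], [0.282, -0.96, -0.0], [-0.002, -0.0, -1.0]]
wrist_force: [-6.2, -2.2, 6.1]
finger_gap: 0.272
finger_force: 43.8
```

Emit:
send_rows(
  increments=[
    [[0.02, 0, 0, 0], [0.02, 0, 0, 0], [0, 0, 0, 0]],
  ],
)

```text
time_s: 17.9
ee_pos: [0.5899, 0.0161, 0.0377]
tool_rot: [[0.96, 0.282, -0.002], [0.282, -0.96, -0.0], [-0.002, -0.0, -1.0]]
wrist_force: [-7.7, -2.7, 5.3]
finger_gap: 0.273
finger_force: 43.8
```

Emit:
send_rows(
  increments=[
    [[0.01, 0, 0, 0], [0.01, 0, 0, 0], [0, 0, 0, 0]],
  ],
)

```text
time_s: 18.2
ee_pos: [0.5904, 0.0162, 0.0377]
tool_rot: [[0.96, 0.282, -0.002], [0.282, -0.96, -0.0], [-0.002, -0.0, -1.0]]
wrist_force: [-7.1, -0.8, 6.3]
finger_gap: 0.276
finger_force: 43.9
```

Emit:
send_rows(
  increments=[
    [[0.02, 0, 0, 0], [0.02, 0, 0, 0], [0, 0, 0, 0]],
  ],
)

```text
time_s: 18.5
ee_pos: [0.5915, 0.0165, 0.0377]
tool_rot: [[0.96, 0.282, -0.002], [0.282, -0.96, -0.0], [-0.002, -0.0, -1.0]]
wrist_force: [-6.8, -1.8, 6.3]
finger_gap: 0.275
finger_force: 43.9
```

Emit:
send_rows(
  increments=[
    [[0.02, 0, 0, 0], [0.02, 0, 0, 0], [0, 0, 0, 0]],
  ],
)

```text
time_s: 18.8
ee_pos: [0.5926, 0.0169, 0.0377]
tool_rot: [[0.96, 0.282, -0.002], [0.282, -0.96, -0.0], [-0.002, -0.0, -1.0]]
wrist_force: [-6.7, -1.4, 6.0]
finger_gap: 0.272
finger_force: 43.9
```

Emit:
send_rows(
  increments=[
    [[0.02, 0, 0, 0], [0.02, 0, 0, 0], [0, 0, 0, 0]],
  ],
)

```text
time_s: 19.1
ee_pos: [0.5938, 0.0172, 0.0377]
tool_rot: [[0.96, 0.282, -0.002], [0.282, -0.96, -0.0], [-0.002, -0.0, -1.0]]
wrist_force: [-7.4, -2.8, 6.4]
finger_gap: 0.273
finger_force: 43.9
```

Emit:
send_rows(
  increments=[
    [[0.015, 0, 0, 0], [0.015, 0, 0, 0], [0, 0, 0, 0]],
  ],
)

```text
time_s: 19.4
ee_pos: [0.5946, 0.0175, 0.0377]
tool_rot: [[0.959, 0.282, -0.003], [0.282, -0.959, -0.0], [-0.003, -0.0, -1.0]]
wrist_force: [-8.2, -1.6, 6.1]
finger_gap: 0.27
finger_force: 44.1
```

Emit:
send_rows(
  increments=[
    [[0.01, 0, 0, 0], [0, 0, 0, 0], [0, 0, 0, 0]],
  ],
)

```text
time_s: 19.7
ee_pos: [0.5946, 0.0174, 0.0377]
tool_rot: [[0.959, 0.282, -0.003], [0.282, -0.96, -0.001], [-0.003, -0.0, -1.0]]
wrist_force: [-9.0, -3.1, 7.8]
finger_gap: 0.273
finger_force: 44.2
```

Emit:
send_rows(
  increments=[
    [[0.01, 0, 0, 0], [0, 0, 0, 0], [0, 0, 0, 0]],
  ],
)

```text
time_s: 20.0
ee_pos: [0.5946, 0.0175, 0.0377]
tool_rot: [[0.959, 0.282, -0.004], [0.282, -0.959, -0.001], [-0.004, -0.0, -1.0]]
wrist_force: [-11.0, -2.3, 7.8]
finger_gap: 0.273
finger_force: 44.4
```

Emit:
send_rows(
  increments=[
    [[0.01, 0, 0, 0], [0, 0, 0, 0], [0, 0, 0, 0]],
  ],
)

```text
time_s: 20.3
ee_pos: [0.5947, 0.0175, 0.0377]
tool_rot: [[0.959, 0.282, -0.004], [0.282, -0.96, -0.001], [-0.004, -0.0, -1.0]]
wrist_force: [-11.7, -2.7, 10.4]
finger_gap: 0.276
finger_force: 44.5
```

Emit:
send_rows(
  increments=[
    [[0.01, 0, -0.01, 0], [0, 0, 0, 0], [0, 0, 0, 0]],
  ],
)

```text
time_s: 20.6
ee_pos: [0.5948, 0.0175, 0.0377]
tool_rot: [[0.96, 0.282, -0.004], [0.282, -0.96, -0.001], [-0.005, -0.0, -1.0]]
wrist_force: [-11.2, -3.6, 8.2]
finger_gap: 0.274
finger_force: 44.3
```

Emit:
send_rows(
  increments=[
    [[0.01, 0, -0.005, 0], [0, 0, 0, 0], [0, 0, 0, 0]],
  ],
)

```text
time_s: 20.9
ee_pos: [0.5948, 0.0175, 0.0377]
tool_rot: [[0.96, 0.282, -0.005], [0.282, -0.96, -0.001], [-0.005, -0.001, -1.0]]
wrist_force: [-12.5, -3.1, 8.7]
finger_gap: 0.269
finger_force: 44.3
```

```bash
python3 - <<'E'
from h import *
F=[]
for _ in range(8):
    s=bot.state();F.append(s['wrist_force']);bot.snapshot('top')
F=np.array(F);print(F.mean(0).round(2),(F@[-.959,-.282,0]).round(2));show()
E
```

```text
[-12.63  -3.53   8.8 ] [12.89 13.55 13.5  13.44 13.45 13.17 11.62 13.21]
21.3 [0.5948 0.0175 0.0377] head 16.36 z [-5.e-03 -9.e-04 -1.e+00] F [-13.38  -4.08   8.31] M [-0.71  1.65 -0.05] 0.26998800537916956 44.2897492647171 [-3.2 16.9 95.7 -0.1 67.8 70.5]
```

Emit:
send_rows(
  increments=[
    [[0.012, 0, 0, 0], [0, 0, 0, 0], [0, 0, 0, 0], [0, 0, 0, 0]],
  ],
)

```text
time_s: 21.7
ee_pos: [0.5949, 0.0176, 0.0377]
tool_rot: [[0.959, 0.282, -0.006], [0.282, -0.96, -0.001], [-0.006, -0.001, -1.0]]
wrist_force: [-14.0, -4.9, 9.4]
finger_gap: 0.271
finger_force: 44.5
```

Emit:
send_rows(
  increments=[
    [[-0.01, 0, -0.006, 0], [-0.01, 0, -0.006, 0], [-0.01, 0, -0.006, 0], [-0.01, 0, -0.006, 0], [0, 0, 0, 0]],
  ],
)

```text
time_s: 22.2
ee_pos: [0.5949, 0.0176, 0.0378]
tool_rot: [[0.96, 0.282, -0.003], [0.282, -0.96, -0.0], [-0.003, -0.0, -1.0]]
wrist_force: [-4.1, -2.2, -4.3]
finger_gap: 0.273
finger_force: 42.6
```

Emit:
send_rows(
  increments=[
    [[-0.01, 0, 0.012, 0], [0, 0, 0, 0], [0, 0, 0, 0]],
  ],
)

```text
time_s: 22.5
ee_pos: [0.5949, 0.0176, 0.0377]
tool_rot: [[0.96, 0.282, -0.002], [0.282, -0.96, -0.0], [-0.002, -0.0, -1.0]]
wrist_force: [-4.3, -2.7, -2.7]
finger_gap: 0.275
finger_force: 42.8
```

Emit:
send_rows(
  increments=[
    [[0, 0, 0, 0], [0, 0, 0, 0], [0, 0, 0, 0], [0, 0, 0, 0], [0, 0, 0, 0]],
  ],
  jaw=50,
)

```text
time_s: 23.0
ee_pos: [0.5962, 0.0179, 0.039]
tool_rot: [[0.959, 0.282, 0.001], [0.282, -0.959, 0.0], [0.001, 0.0, -1.0]]
wrist_force: [-0.2, -0.2, 0.5]
finger_gap: 0.588
finger_force: 0.0
```

Emit:
send_rows(
  increments=[
    [[-0.03, 0, -0.1, 0], [-0.03, 0, -0.3, 0], [0, 0, -0.6, 0], [0, 0, -0.8, 0], [0, 0, -0.8, 0]],
  ],
)

```text
time_s: 23.5
ee_pos: [0.594, 0.0173, 0.1181]
tool_rot: [[0.96, 0.282, -0.0], [0.282, -0.96, 0.0], [-0.0, -0.0, -1.0]]
wrist_force: [0.1, -0.1, 0.6]
finger_gap: 0.585
finger_force: 0.0
```

Emit:
send_rows(
  increments=[
    [[-0.6, 0, -0.6, 0], [-0.6, 0, -0.3, 0], [-0.2, 0, 0, 0], [0, 0, 0, 0], [0, 0, 0, 0]],
  ],
)

```text
time_s: 24.0
ee_pos: [0.5538, 0.0056, 0.1433]
tool_rot: [[0.96, 0.282, -0.0], [0.282, -0.96, 0.0], [-0.0, -0.0, -1.0]]
wrist_force: [0.2, 1.2, -0.7]
finger_gap: 0.586
finger_force: 0.0
```

```bash
python3 - <<'E'
from h import *
show();snap('wrist','w5')
cv2.imwrite('pics/w5b.png',cv2.resize(cv2.imread('pics/w5.png'),(800,600),interpolation=cv2.INTER_CUBIC))
E
```

```text
24.0 [0.5538 0.0056 0.1433] head 16.35 z [-4.e-04  1.e-04 -1.e+00] F [ 0.2   1.22 -0.74] M [ 0.03 -0.04 -0.02] 0.5860420121759867 0.0 [-4.7  3.7 98.6  0.  77.7 68.9]
```

View pics/w5b.png

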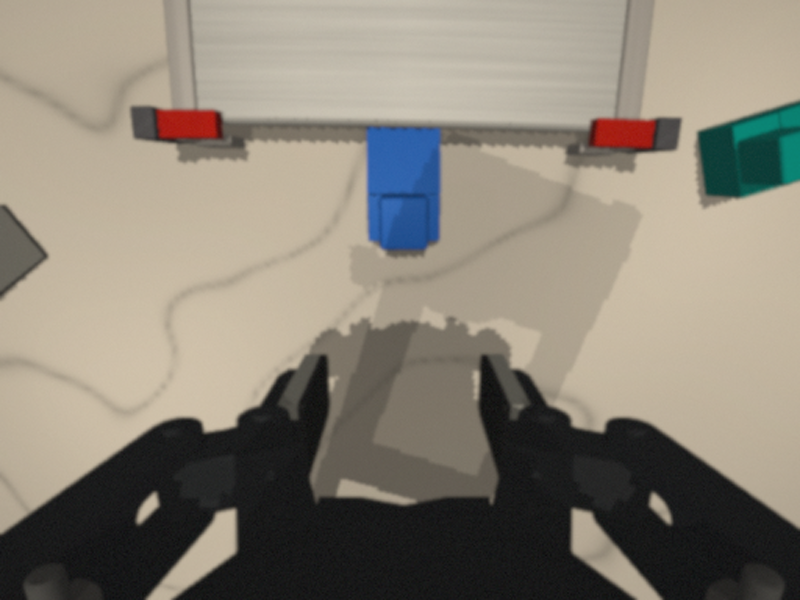

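The wrist view shows the wedge in place under the middle of the lip (368–440, 128–250). Both lip ends are under the red stops at (188,124) and (622,134), and the gripper is clear. Handing in.

```bash
python3 -c "
from rig import bot
print(bot.finish_job())"
```

```text
the job is handed in; nothing more can be done
None
```

The blue wedge is under the middle of the lip, tip about 83 mm in, and I let go of it and handed the job in. I judged contact with the stops from the push force, which rose from about 7 N to 15 N, suggesting a press of roughly 4–6 N; hand-in returned no verdict.

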